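Lock the compaction mould at its tamping station

TASK

Of the two tamping slides on the bench, take the one whose carriage carries the tall bolted-down compaction mould and push that carriage by its upright push plate all the way along the rods, past the click of the spring detent, so that it stays locked fully home against the end stop. Leave the other carriage, with the shallow ring, where it is.

Things in the scene. Friction and masses are not known exactly. Their poses are not given: they have to be found in the camera images.
- mould_slide: Fixed slide to work: blue bed 300 (x) by 130 mm (y), two rods along x, aluminium carriage. Origin: centre of the bed's underside, on the bench. x is level, the direction that pushes the carriage home, roughly away from the robot; z up. End stop, 44 mm high, at x +130 to +146 mm. Dark spring-plunger block, 46 mm high, at the bed's right side: x 28 to 54, y -73 to -113 mm.
- mould_carriage (a joint): Travel of the mould's carriage along slide +x, m: 0 drawn back, 0.110 home at the stop; starts at 0 to 0.03. Friction about 1.5 N up to 0.089, where a side lug meets the plunger's sprung brass nose; then it takes 5 to 8 N. Crown at about 0.100: short of it, not locked; a few mm past it the spring snaps the carriage to 0.110 and holds it.
- mould_plate (a point): Middle of the top edge of the aluminium push plate at the robot end of the mould's carriage; axes as the slide. Plate 16 mm thick (x), 60 wide (y), top 120 and foot 41 mm above the bench; fixed to the carriage. Free space behind it (-x). 39 mm ahead of its front face begins the mould: open steel cylinder, 76 mm diameter, rim 102 mm above the bench, with two brass wing nuts.
- ring_plate (a point): The same point on the like push plate of the other slide, a bystander to leave alone. That slide is the same but for its load: only a shallow steel ring, 76 mm diameter, rim 65 mm above the bench. The two slides lie side by side, one to the left and one to the right of the robot's x axis, either way round, each turned up to 0.3 rad.

How it is judged:
At the end, for the whole second after the job is handed in: The mould's carriage is locked home by the detent: its travel is above 0.105 m (the stop is at 0.110 m, the detent's crown at about 0.100 m) and it is at rest; the ring's carriage is within 15 mm of where it stood (value of joint mould_carriage above 0.105 m and velocity of joint mould_carriage below 0.01 m/s and distance of ring_plate from where it was at the start of the episode below 0.015 m); the robot touches nothing.
It fails at once if the other carriage, with the shallow ring, is pushed more than 15 mm from where it stood (distance of ring_plate from where it was at the start of the episode above 0.015 m).
It also fails if it takes over 29 s, if anything falls off the work surface, if the arm or the gripper's body presses on something with over 40 N, if the wrist force passes 120 N, or if a joint passes its speed limit or range.

ROBOT

A 6-joint arm with a two-finger parallel gripper is mounted at the origin on the work surface. World frame = base frame: x ahead of the robot, y to its left, z up, the work surface at z = 0. Lengths are in m, angles in rad, forces in N, time in s.
With the tool pointing down it reaches from about 0.375 to 0.9 m from the base axis. Payload 3.1 kg.
Tool frame: the origin (TCP) lies on the front face of the gripper's body, between the roots of the fingers; the fingertips stand 70 mm ahead of it and the grasp point (between the pads) lies 51 mm ahead of it; z points along the fingers, y is the line along which they close (so a half turn about z gives the same grasp; the last joint's range is limited). The gripper opens to 87 mm and grips with 3 to 60 N. Pads are 19 mm wide; open, the fingers measure 117 mm over their backs; the gripper's body (75 mm by 190 mm) begins 51 mm behind the grasp point.
Start: joints at [-1.429, 0.527, 1.433, -0, 1.181, -0.178], TCP at [0.197, -0.593, 0.292] pointing down, gripper open.
Joint ranges: [-3.08, 3.08], [-0.75, 2.2], [0.22, 2.44], [-1.43, 4.57], [0, 2.65], [-2.85, 2.85]. Speed limits (rad/s): [2.79, 2.79, 3.14, 3.14, 3.14, 3.14].

INTERFACE

Orientations are given as a unit quaternion [x, y, z, w].
In Python, from rig import robot, cams, ticket gives the robot as it stands. The module is installed in compiled form; this text tells all that it offers.
- The arm moves only by the shell command python3 -m crank 'ROWS' [FORCE]. ROWS is JSON, a list of rows, each a list of 7 numbers: the shift along the tool's x, y, z in cm, then the turn, a rotation vector about the tool's x, y, z in rad, then the closure, from 0 (fully open) to 1 (shut). A call has 1 to 5 rows; each row shifts and turns the commanded pose from where the row before left it, along the tool's axes as they then stand; what a row does not reach is not made up. A row lasts 1/8 s, in which the tool goes at most 62.5 mm and 10.7 degrees, less where a joint would pass 70% of its speed; a pose out of reach is approached as far as the arm can. A call is refused whole if a number of a shift passes 6.25 or a number of a turn 0.188, either way. A call with a gripper value outside its range is refused whole. The fingers move at their own pace and stop on an object; FORCE is the grip in N (left out, the last holds). Time passes only in rows, so rows that do not move let the fingers close. It gives the time, the measured TCP pose, the force, the opening and the grip force at its end, in the units of the state.
- robot.get_obs(): the state, without advancing time (a new reading comes with each control period).
- cams.camera(name): name is "side" or "top"; returns the picture (384x512x3 uint8, red, green, blue); there is no depth.
- cams.camera_info(name): a dict with "intrinsics" (3x3 intrinsics, pixels), "pose" (4x4, takes a point from camera to world coordinates). Camera axes: x right, y down, z forward; pixel columns grow to the right and rows downward; lengths in m; the calibration is good to about 2 mm. A picture is of the moment at which its call begins. camera_info takes no time and is no camera call.
- ticket.hand_in(): hands the job in; it is judged then, once.
The state is a dict: "time": time; "q": joint angles; "joint_velocities": joint speeds; "joint_torque": joint torques, N m; "position": TCP position; "tool_rot": TCP orientation; "ft_force": force on the tool from outside, world axes, zero at the start; "moment": the same for the moment, N m; "grip_width": finger opening in m; "grip_force": force on a finger pad.
Only numpy, scipy, OpenCV 4.12 (cv2) and the standard library are available. Lean on these libraries where they do the work, as an engineer would, in place of code of your own. Each camera call takes 0.05 s, during which the arm holds its last target. There are 200 camera calls.

## Working session

There is one attempt and no reset: what is moved stays moved. The work goes in short steps, Python scripts to look and compute and a shell command to move; the robot and the scene stay as the last step left them, time stands still between calls to the robot, and variables do not carry over. Pictures are saved under pics/ and viewed, at most 10 in all, crops included, and the job is handed in when it is done.

```bash
mkdir -p pics; python3 - <<'E'
from rig import robot,cams
import cv2,numpy as np
for n in("top","side"):
    cv2.imwrite(f"pics/{n}0.png",cams.camera(n)[:,:,::-1])
    i=cams.camera_info(n);print(n,np.round(i["intrinsics"],1).tolist(),np.round(i["pose"],3).tolist())
o=robot.get_obs();print(o["time"],o["position"],o["tool_rot"],o["grip_width"])
E
```

```text
top [[396.2, 0.0, 251.4], [0.0, 396.2, 196.9], [0.0, 0.0, 1.0]] [[0.023, -0.995, 0.099, 0.474], [-1.0, -0.025, -0.015, -0.004], [0.017, -0.099, -0.995, 0.855], [0.0, 0.0, 0.0, 1.0]]
side [[431.3, 0.0, 253.6], [0.0, 431.3, 193.2], [0.0, 0.0, 1.0]] [[0.973, -0.15, 0.177, 0.414], [-0.231, -0.567, 0.791, -0.696], [-0.019, -0.81, -0.586, 0.603], [0.0, 0.0, 0.0, 1.0]]
0.1 [ 0.19642782 -0.5927685   0.29135374] [ 9.87244904e-01  1.59205860e-01  1.43772167e-05 -9.96883543e-04] 0.08706030514780927
```

View pics/top0.png

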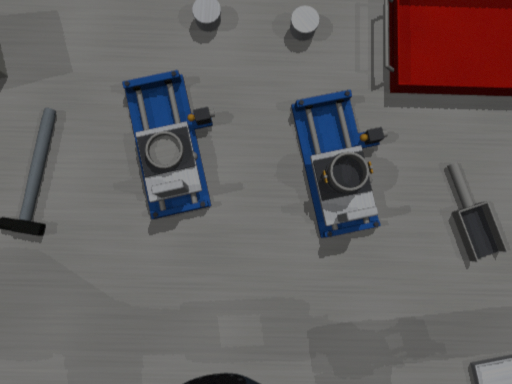

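View pics/side0.png

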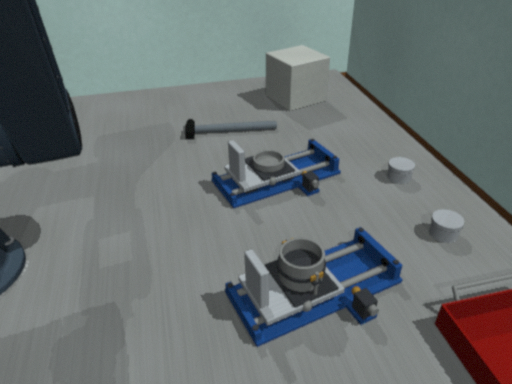

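The mould (tall cylinder with brass wing nuts) is on the right slide, around top (340,165) and side (300,270). The ring is on the left slide, around top (165,150). I'll enlarge the mould's plate in both views.

```bash
python3 - <<'E'
import cv2,numpy as np
a=cv2.imread("pics/top0.png")[80:245,280:400];b=cv2.imread("pics/side0.png")[225:350,215:335]
a=cv2.resize(a,None,fx=3.6,fy=3.6,interpolation=cv2.INTER_CUBIC);b=cv2.resize(b,None,fx=3,fy=3,interpolation=cv2.INTER_CUBIC)
c=np.zeros((594,800,3),np.uint8);c[:594,:432]=a[:594,:432];c[:375,440:800]=b;cv2.imwrite("pics/crop.png",c)
E
```

```text
(no output)
```

View pics/crop.png

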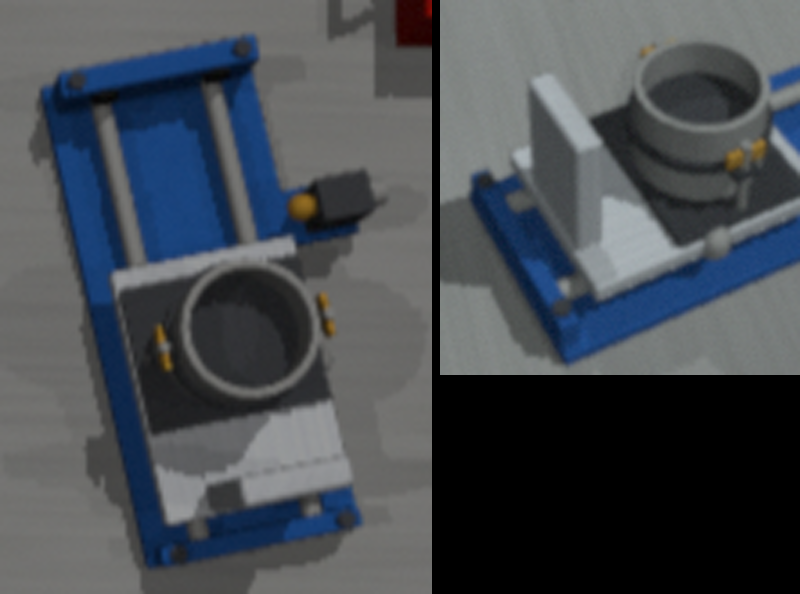

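Crop: the plate's top quad in the side view is about (532,82), (550,75), (600,143), (582,152) in crop pixels, and its centre in the top view is about (297,482). The bed edges and rods are clear for the slide direction.

```bash
cat >h.py <<'E'
from rig import cams
import numpy as np
def ray(n,u,v,z):
    i=cams.camera_info(n);P=np.array(i["pose"]);d=P[:3,:3]@np.linalg.solve(np.array(i["intrinsics"]),[u,v,1]);t=P[:3,3]
    return t+d*(z-t[2])/d[2]
T=lambda u,v,z:ray("top",280+u/3.6,80+v/3.6,z)
S=lambda u,v,z:ray("side",215+(u-440)/3,225+v/3,z)
E
python3 - <<'E'
from h import *
q=[S(u,v,.12) for u,v in((532,82),(550,75),(600,143),(582,152))]
print("side quad",np.round(q,4).tolist(),np.mean(q,0));print("top c",T(297,482,.12))
an=lambda a,b:np.arctan2(*(a-b)[1::-1])
print("plate ang",np.arctan2(*(q[0]-q[3])[1::-1])-np.pi/2,np.arctan2(*(q[1]-q[2])[1::-1])-np.pi/2)
print("rods",an(T(105,105,.035),T(137,262,.035)),an(T(213,85,.035),T(247,240,.035)))
print("bed L",an(T(45,90,.01),T(150,565,.01)))
print("stop",an(T(55,75,.044),T(255,37,.044))-np.pi/2,"front edge stop pts",T(55,75,.044),T(255,37,.044))
print("bed near",T(150,565,.01),T(358,522,.01))
E
```

```text
side quad [[0.5095, -0.1989, 0.12], [0.5201, -0.196, 0.12], [0.5333, -0.2509, 0.12], [0.523, -0.2546, 0.12]] [ 0.52146692 -0.22506938  0.12      ]
top c [ 0.52030436 -0.22268079  0.12      ]
plate ang 0.23686513072186233 0.23679297466145965
rods 0.2058677592351498 0.21323384768387743
bed L 0.22576649261200923
stop 0.22139020757238903 front edge stop pts [ 0.76076655 -0.10370013  0.044     ] [ 0.78730091 -0.22158891  0.044     ]
bed near [ 0.47602696 -0.16783212  0.01      ] [ 0.50435497 -0.29172446  0.01      ]
```

Slide yaw is about 0.22 rad and the plate's top centre about (0.521, -0.224). I'll close the fingers, align tool x with the slide, and go behind the plate.

```bash
python3 -m crank '[[0,0,0,0,0,0.1,1],[4.2,-3.6,0,0,0,0,1],[4.2,-3.6,0,0,0,0,1],[4.2,-3.6,0,0,0,0,1],[4.2,-3.6,0,0,0,0,1]]' 20; python3 -m crank '[[4.2,-3.6,0,0,0,0,1],[4.2,-3.6,0,0,0,0,1],[4.2,-3.6,0,0,0,0,1],[4.2,-3.6,0,0,0,0,1],[0,0,0,0,0,0,1]]'; python3 -m crank '[[0,0,0,0,0,0,1]]'
```

```text
time: 0.72
position: [0.3298, -0.4145, 0.2919]
tool_rot: [0.994, 0.109, -0.0, -0.0]
ft_force: [0.5, -0.3, 0.5]
grip_width: 0.0449
grip_force: 0.0
time: 1.35
position: [0.4629, -0.2355, 0.2919]
tool_rot: [0.994, 0.113, -0.0, -0.001]
ft_force: [-0.1, -1.0, 0.3]
grip_width: 0.0017
grip_force: 0.0
time: 1.48
position: [0.4615, -0.2389, 0.292]
tool_rot: [0.994, 0.11, -0.0, 0.0]
ft_force: [-0.2, -0.2, -0.4]
grip_width: 0.0006
grip_force: 0.0
```

```bash
python3 -m crank '[[0,0,5,0,0,0,1],[0,0,5,0,0,0,1],[0,0,3,0,0,0,1],[0,0,1.6,0,0,0,1],[0,0,0,0,0,0,1]]'; python3 - <<'E'
from rig import cams
import cv2
cv2.imwrite("pics/side1.png",cv2.resize(cams.camera("side")[200:360,180:420,::-1],None,fx=3,fy=3))
E
```

```text
time: 2.1
position: [0.4609, -0.2397, 0.1455]
tool_rot: [0.994, 0.109, -0.001, -0.001]
ft_force: [0.3, 0.3, 0.5]
grip_width: 0.0003
grip_force: 0.0
```

View pics/side1.png

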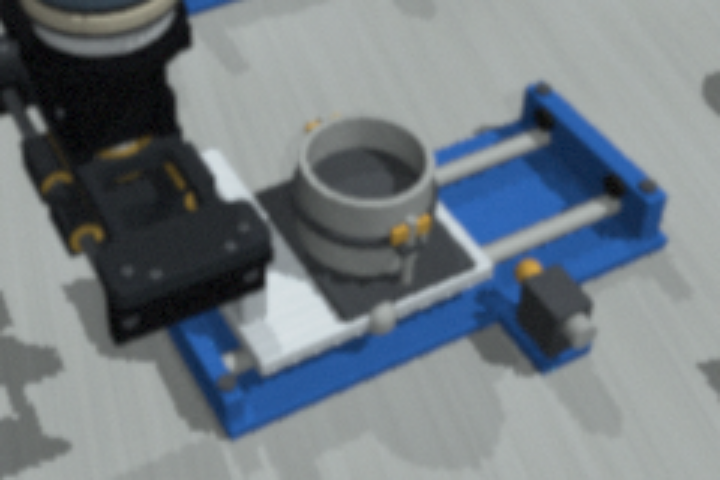

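The gripper sits behind and above the plate, clear of the mould, and the plunger is at crop (545,300). Pushing now.

```bash
python3 -m crank '[[1.5,0,0,0,0,0,1],[1.5,0,0,0,0,0,1],[1,0,0,0,0,0,1],[1,0,0,0,0,0,1],[1,0,0,0,0,0,1]]';python3 -m crank '[[1,0,0,0,0,0,1],[1,0,0,0,0,0,1],[1,0,0,0,0,0,1],[1,0,0,0,0,0,1]]'; python3 - <<'E'
from rig import cams
import cv2
cv2.imwrite("pics/side2.png",cv2.resize(cams.camera("side")[200:360,180:420,::-1],None,fx=3,fy=3))
E
```

```text
time: 2.78
position: [0.5205, -0.2255, 0.1463]
tool_rot: [0.994, 0.11, -0.0, -0.0]
ft_force: [-2.7, 0.1, 1.2]
grip_width: 0.0001
grip_force: 1.1
time: 3.28
position: [0.5595, -0.2166, 0.146]
tool_rot: [0.994, 0.11, -0.0, -0.0]
ft_force: [-2.3, 1.1, 0.6]
grip_width: 0.0002
grip_force: 1.1
```

View pics/side2.png

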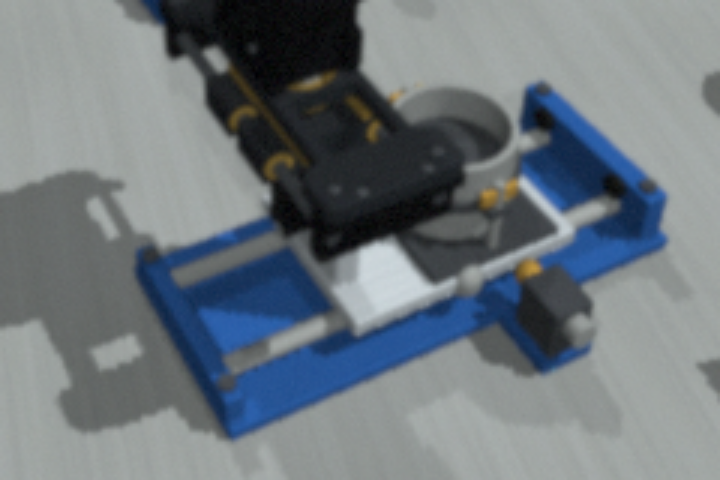

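The carriage is moving. The side lug at (470,280) is approaching the brass nose at (528,268), and about 4-5 cm remain.

```bash
python3 -m crank '[[1,0,0,0,0,0,1],[1,0,0,0,0,0,1],[0.5,0,0,0,0,0,1]]';python3 -m crank '[[0.5,0,0,0,0,0,1],[0.5,0,0,0,0,0,1]]';python3 -m crank '[[0.5,0,0,0,0,0,1]]';python3 -m crank '[[0.5,0,0,0,0,0,1]]'
```

```text
time: 3.7
position: [0.5824, -0.212, 0.1462]
tool_rot: [0.994, 0.111, -0.003, 0.0]
ft_force: [-10.7, -5.8, 5.8]
grip_width: 0.0004
grip_force: 5.9
time: 3.95
position: [0.5919, -0.2098, 0.1462]
tool_rot: [0.994, 0.11, -0.002, -0.0]
ft_force: [-5.2, -1.3, 2.3]
grip_width: 0.0007
grip_force: 2.7
time: 4.08
position: [0.5978, -0.2085, 0.1462]
tool_rot: [0.994, 0.11, -0.001, -0.0]
ft_force: [-2.3, -0.4, 0.6]
grip_width: 0.0002
grip_force: 1.4
time: 4.2
position: [0.6017, -0.2075, 0.1462]
tool_rot: [0.994, 0.111, -0.003, -0.0]
ft_force: [-13.9, -6.8, 8.4]
grip_width: 0.0006
grip_force: 7.7
```

```bash
python3 -m crank '[[0.3,0,0,0,0,0,1],[0,0,0,0,0,0,1]]'; python3 -m crank '[[-1.5,0,0,0,0,0,1],[-3,0,0,0,0,0,1],[-4,0,0,0,0,0,1],[-4,0,0,0,0,0,1],[0,0,-5,0,0,0,1]]';python3 -m crank '[[0,0,-5,0,0,0,1],[0,0,-3,0,0,0,1],[-5,0,0,0,0,0,1],[0,0,0,0,0,0,1]]'; python3 - <<'E'
from rig import cams
import cv2,numpy as np
c=np.zeros((480,800,3),np.uint8)
a=cv2.resize(cams.camera("side")[200:360,225:415,::-1],None,fx=2.5,fy=2.5)
b=cv2.resize(cams.camera("top")[80:240,120:400,::-1][:, 150:],None,fx=2.4,fy=2.4)
c[:a.shape[0],:a.shape[1]]=a;c[:b.shape[0],480:480+b.shape[1]]=b
cv2.imwrite("pics/end.png",c)
E
```

```text
time: 4.45
position: [0.6018, -0.2076, 0.1462]
tool_rot: [0.994, 0.111, -0.006, -0.0]
ft_force: [-14.4, -5.4, 8.1]
grip_width: 0.0006
grip_force: 8.0
time: 5.08
position: [0.4804, -0.2327, 0.1936]
tool_rot: [0.994, 0.108, -0.003, -0.004]
ft_force: [1.3, -1.0, 0.3]
grip_width: 0.0005
grip_force: 0.0
time: 5.58
position: [0.4338, -0.2447, 0.2769]
tool_rot: [0.994, 0.108, 0.001, 0.0]
ft_force: [0.2, 0.1, 0.2]
grip_width: 0.0008
grip_force: 0.0
```

View pics/end.png

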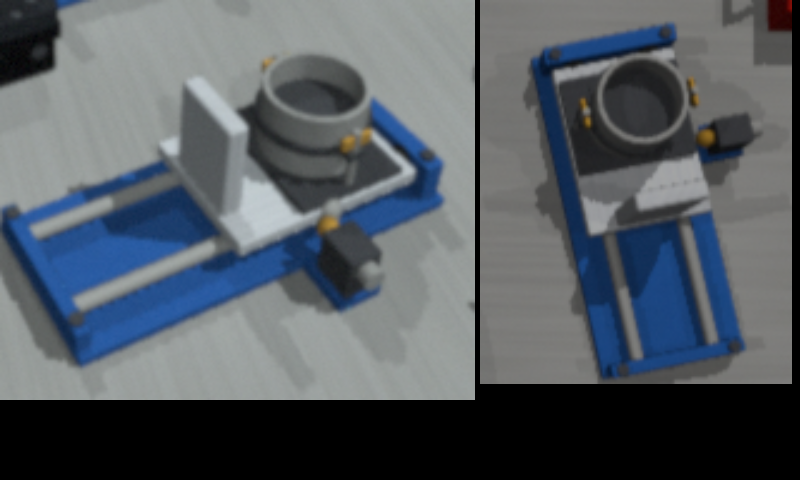

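In the side crop the carriage front touches the stop at (412,170), with no gap in either view. The lug at (332,210) is past the nose. The force dropped after the crown and then rose to 14 N with no further motion, so the carriage is locked home.

```bash
python3 -c "
from rig import ticket
print(ticket.hand_in())"
```

```text
the job is handed in; nothing more can be done
None
```

I pushed the mould's carriage past the detent and it stayed home against the end stop after I backed off. The ring's slide was not touched, and I handed the job in at about 6 s; no verdict came back.

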